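Set a beaker under a bottle-top dispenser and work its pump

TASK

Stand the beaker upright on the bench under the dispenser's nozzle, so that the nozzle points down into its mouth, and let go of it. Then press the dispenser's sprung head down until you feel it come firmly up against its stroke stop and keep it firmly there for a moment, without leaning on it harder than that takes, and let it spring all the way back up. Leave the beaker under the nozzle, and do not disturb the flask, wash bottle and petri dish or tip the beaker on the way.

Things in the scene. Friction and masses are not known exactly. Their poses are not given: they have to be found in the camera images.
- beaker: Small clear glass beaker, empty, loose, 58 mm tall: straight body 40 mm across from the bottom up to 50 mm, flared rim 46 mm across from 50 to 58 mm, mouth about 30 mm wide. Origin at the centre of its underside, z up. Weighs about 50 g.
- dispenser: Bottle-top dispenser, fixed: steel foot plate 104 x 104 x 10 mm, brown glass bottle 76 mm across (82 at its foot) up to 112 mm, white screw cap 48 mm across at 148 to 166 mm, on it the sprung white pump head with swan-neck spout. Origin at the centre of the foot's underside, on the bottle's axis, z up; the spout points along its own -x, roughly to the robot, 95 mm out; bare bench below it.
- pump_head (a joint): Pump head's downward travel in m, 0 = up. The return spring pushes with 4 N at the top, 7 N after 24 mm. A white collar on the guide under the head, set anew each time and not reported, stops it solidly after 6 to 24 mm. Bringing it firmly onto the stop takes a steady push of 12 N or more, kept up for 0.2 s (15 to 20 N is right); over 30 N damages the pump.
- head_top (a point): Centre of the flat top of the pump head, a disc 40 mm across and 22 mm thick, 222 mm above the bench when up. It moves with the head.
- nozzle (a point): Mouth of the spout: lowest point of a downward pipe 13 mm across, 125 mm above the bench when up. The pipe goes straight up to 210 mm, then level (10 mm across) to the head, so it is in the way of a gripper holding the beaker from straight above; a grasp tilted about 45 degrees, coming along the dispenser's +x, passes below it. Moves with the head.
- flask_yellow: Bystander: stoppered volumetric flask, 69 mm across, 204 mm tall, loose. Origin at the centre of its underside.
- wash_bottle: Bystander: white squeeze wash bottle with a bent spout, 68 x 102 x 206 mm, loose. Origin at its underside, 17 mm beside the bottle's axis.
- petri_dish: Bystander: clear petri dish, 96 mm across, 22 mm high, loose. Origin at the centre of its underside.
Mind the look-alikes: they are no part of the job. What is shaped like the beaker but brown or orange is not meant.

How it is judged:
By the outcome, as a careful person would: the job done as asked, in the order asked, and still so for the second after the job is handed in, with the robot touching nothing.
It also fails if it takes over 58 s, if anything falls off the work surface, if the arm or the gripper's body presses on something with over 40 N, if the wrist force passes 120 N, or if a joint passes its speed limit or range.

ROBOT

A 6-joint arm with a two-finger parallel gripper is mounted at the origin on a cart in front of the work surface, level with it; the furniture and walls round the work are solid. World frame = base frame: x ahead of the robot, y to its left, z up, the work surface at z = 0. Lengths are in m, angles in rad, forces in N, time in s.
With the tool pointing down it reaches from about 0.3 to 0.875 m from the base axis. Payload 6.4 kg.
Tool frame: the origin (TCP) lies on the centre line of the jaws, within the pads' length; the fingertips stand 25 mm ahead of it and the grasp point (between the pads) lies 6 mm ahead of it (ctrl.tip_reach is the distance from the TCP to the fingertips, in m); z points along the fingers, y is the line along which they close (so a half turn about z gives the same grasp; the last joint's range is limited). The gripper opens to 85 mm and grips with 20 to 120 N. Pads are 22 mm wide; open, the fingers measure 114 mm over their backs; the gripper's body (76 mm by 85 mm) begins 54 mm behind the grasp point. The pads swing forward as they close: fully open they stand 13 mm farther back than shut.
Start: joints at [-1.313, 0.181, 1.607, -0, 1.354, -0.206], TCP at [0.257, -0.514, 0.256] pointing down, gripper open.
Joint ranges: [-2.99, 2.99], [-0.89, 2.07], [0.3, 2.58], [-1.14, 4.28], [0, 2.63], [-3.12, 3.12]. Speed limits (rad/s): [2.57, 2.57, 3.01, 3.14, 3.14, 3.14].

INTERFACE

Orientations are given as a unit quaternion [w, x, y, z].
In Python, from bench import ctrl gives the robot as it stands.
- The arm moves only by the tool servo_tool, never from a script. Its argument "motion" is a list that holds one entry, the list of rows, each a list of 5 numbers: the shift along the tool's x, y, z in cm, then the turn about the tool's z in degrees, then the closure, from -1 (fully open) to 1 (shut). In form: [[[dx, dy, dz, twist, claw], ...]]. A call has 1 to 5 rows; each row is the pose to reach, as a shift and turn from the pose commanded when the call began, along the tool's axes at that moment; what a row does not reach only later rows make up. A row lasts 1/10 s, in which the tool goes at most 50 mm and 8.59 degrees, less where a joint would pass 70% of its speed; a pose out of reach is approached as far as the arm can. A call with a gripper value outside its range is refused whole. The fingers move at their own pace and stop on an object; the grip force is fixed at half the most. Time passes only in rows, so rows that repeat a pose let the fingers close. It gives the time, the measured TCP pose, the force, the opening and the grip force at its end, in the units of the state.
- ctrl.get_obs(): the state, without advancing time (a new reading comes with each control period).
- ctrl.camera(name): name is "scene" or "top"; returns a dict with "pixels" (420x560x3 uint8, red, green, blue), "depth" (420x560 float32, m along the optical axis (not along the pixel's ray), 0 where there is no reading), "fx", "fy", "cx", "cy" (pixels), "k1" (the pictures are not rectified: a ray, as slopes to the right and down, at radius r is drawn at 1 + k1 r^2 times it, then the intrinsics apply), "R" (3x3) and "t" (3): a world point X has camera coordinates R X + t. Camera axes: x right, y down, z forward; pixel columns grow to the right and rows downward; lengths in m; the calibration is good to about 2 mm. A picture is of the moment at which its call begins.
- ctrl.hand_in(): hands the job in; it is judged then, once.
The state is a dict: "time_s": time; "q": joint angles; "dq": joint speeds; "joint_efforts": joint torques, N m; "eef_pos": TCP position; "eef_rot": TCP orientation; "wrist_force": force on the tool from outside, world axes, zero at the start; "torque": the same for the moment, N m; "opening": opening from 0.0 (shut) to 1.0 (fully open); "grasp_force": force on a finger pad.
Only numpy, scipy, OpenCV 4.12 (cv2) and the standard library are available. Lean on these libraries where they do the work, as an engineer would, in place of code of your own. Each camera call takes 0.05 s, during which the arm holds its last target. There are 200 camera calls.

## Working session

There is one attempt and no reset: what is moved stays moved. The work goes in short steps, Python scripts to look and compute and a tool call to move; the robot and the scene stay as the last step left them, time stands still between calls to the robot, and variables do not carry over. Pictures are saved under pics/ and viewed, at most 10 in all, crops included, and the job is handed in when it is done.

Besides the shell and the picture viewer there is one more tool, called after "Request:" by a JSON object that holds its "op" and its "data". servo_tool: Moves the arm, as the interface text tells. Its arguments: {"type":"object","properties":{"motion":{"type":"array"}},"required":["motion"]}

```bash
mkdir -p pics; ls
cat > h.py <<'E'
import numpy as np, cv2
from bench import ctrl
def snap(n,f):
    c=ctrl.camera(n); cv2.imwrite(f'pics/{f}.png',c['pixels'][:,:,::-1]); np.savez(f'pics/{f}.npz',**c); return c
def load(f): return dict(np.load(f'pics/{f}.npz'))
def ray(c,u,v):
    K=np.array([[c['fx'],0,c['cx']],[0,c['fy'],c['cy']],[0,0,1]],float)
    p=cv2.undistortPoints(np.array([[[u,v]]],float),K,np.array([float(c['k1']),0,0,0,0]))[0,0]
    R=np.array(c['R']); return -R.T@c['t'], R.T@np.array([p[0],p[1],1.])
def atz(c,u,v,z):
    o,d=ray(c,u,v); return o+d*(z-o[2])/d[2]
def dep(c,u,v):
    o,d=ray(c,u,v); return o+d*float(c['depth'][int(v),int(u)])
def tri(c1,p1,c2,p2):
    o1,d1=ray(c1,*p1);o2,d2=ray(c2,*p2)
    s=np.linalg.lstsq(np.c_[d1,-d2],o2-o1,rcond=None)[0]
    a,b=o1+d1*s[0],o2+d2*s[1]; return (a+b)/2,np.linalg.norm(a-b)
E
python3 - <<'E'
from h import *
for n in('scene','top'):
    c=snap(n,n+'0'); print(n,c['fx'],c['k1'],-np.array(c['R']).T@c['t'],np.array(c['R'])[2])
print(ctrl.get_obs(),ctrl.tip_reach)
E
```

```text
pics
scene 417.4791139989408 -0.12780296771747707 [-0.17544696  0.60466786  0.57294186] [ 0.7333574  -0.54458212 -0.40696098]
top 474.3795023541929 0.0007685757377102945 [0.48342556 0.04447921 1.21206599] [ 0.07028565  0.00433816 -0.99751747]
{'time_s': 0.1, 'q': array([-1.31327975e+00,  1.81490373e-01,  1.60791872e+00,  1.11780535e-05,
        1.35382787e+00, -2.06305849e-01]), 'dq': array([ 0.00081231, -0.0013571 , -0.00263381, -0.00018083,  0.0007522 ,
        0.0001561 ]), 'joint_efforts': array([ 4.45149835e-04, -4.45878375e+01, -3.52236772e+01, -3.63921117e-04,
        4.04630307e-03, -7.61715597e-06]), 'eef_pos': array([ 0.25713065, -0.51377718,  0.25545576]), 'eef_rot': array([-8.22025397e-04,  9.73228852e-01,  2.29836735e-01, -1.55940715e-05]), 'wrist_force': array([-0.22081686, -0.05447671,  0.31659994]), 'torque': array([-0.01973582,  0.02583725, -0.06672407]), 'grasp_force': 0.0, 'opening': 0.9963375264519239} 0.025
```

View pics/scene0.png

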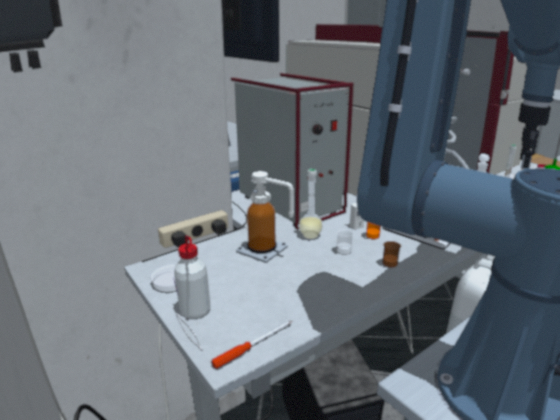

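View pics/top0.png

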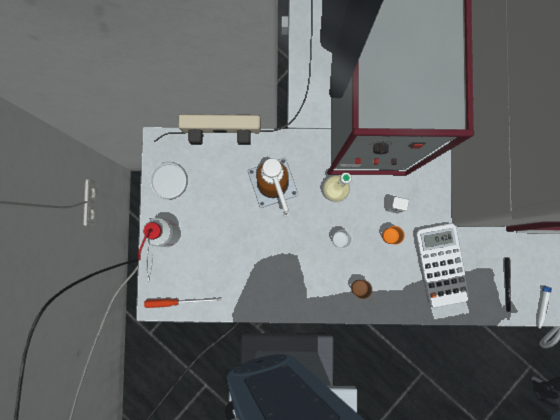

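The scene view shows the clear beaker at about (344,242), the dispenser at (261,225) with its spout ending near (292,215), and the flask at (311,220). The top view has the beaker at (340,238), the head at (272,168), the spout end at (285,211) and the flask at (336,187). I'll enlarge both.

Run:
```python
from h import *
a=cv2.imread('pics/top0.png')[145:265,235:365]; b=cv2.imread('pics/scene0.png')[160:270,235:365]
a=cv2.resize(a,None,fx=5,fy=5,interpolation=2); cv2.imwrite('pics/topc.png',a)
b=cv2.resize(b,None,fx=5,fy=5,interpolation=2); cv2.imwrite('pics/scenec.png',b)
```

```text
(no output)
```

View pics/topc.png

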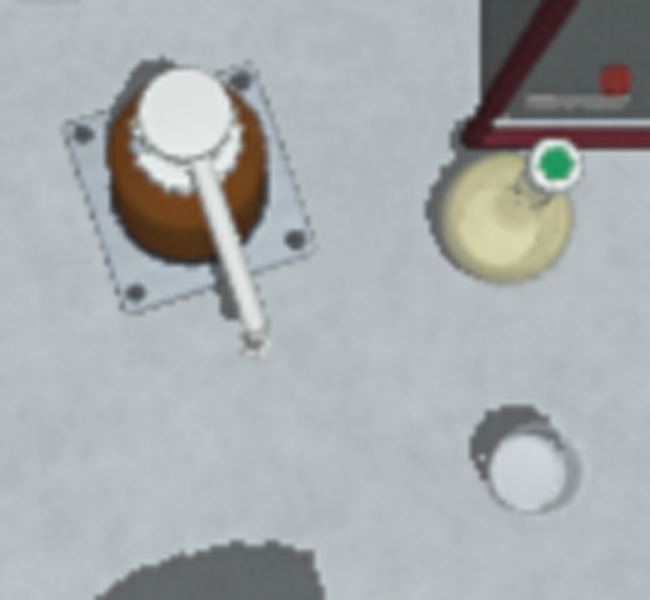

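View pics/scenec.png

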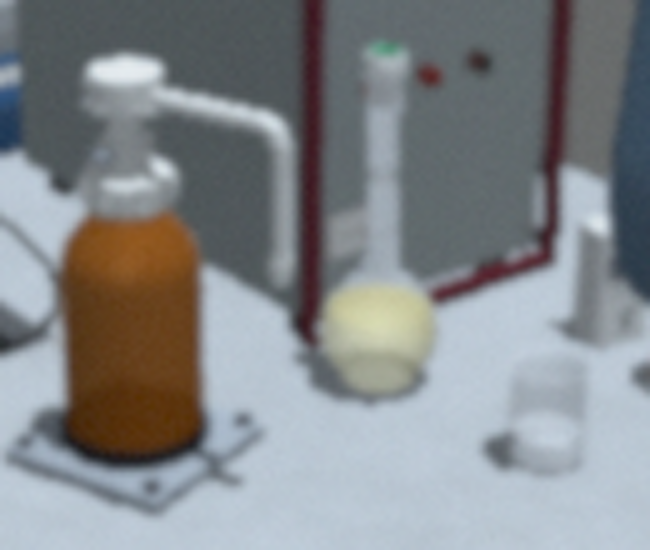

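Run:
```python
from h import *
T,S=load('top0'),load('scene0')
t=lambda x,y:(235+x/5-.4,145+y/5-.4); s=lambda x,y:(235+x/5-.4,160+y/5-.4)
np.set_printoptions(precision=4,suppress=True)
print('head',tri(T,t(186,112),S,s(125,72)),atz(T,*t(186,112),.222))
co=np.array([atz(T,*t(*p),.01) for p in((66,127),(250,62),(315,245),(125,312))]);print('foot',co,co.mean(0))
d=(co[2]+co[3]-co[0]-co[1])[:2];d/=np.linalg.norm(d);c=co.mean(0)[:2]
e=(co[1]-co[0]+co[2]-co[3])[:2];e/=np.linalg.norm(e);print('spoutdir',d,e,np.degrees(np.arctan2(d[1],d[0])),np.degrees(np.arctan2(-e[0],e[1])),'nozzle pred',c+.095*d)
print('noz',tri(T,t(253,345),S,s(281,282)),atz(S,*s(281,282),.125),atz(T,*t(253,345),.125), 'elbow',atz(T,*t(253,325),.215))
print('beaker rim',atz(T,*t(534,468),.058),atz(S,*s(549,371),.058),tri(T,t(534,468),S,s(549,371)))
print('beaker base',atz(T,*t(527,470),.0),atz(S,*s(547,456),.0),tri(T,t(527,470),S,s(547,456)))
print('flask base',atz(T,*t(506,217),.035), atz(S,*s(378,340),.035))
print('flask stopper',tri(T,t(555,163),S,s(387,48)))
for u,v in((360,288),(392,235),(400,204)): print(atz(T,u,v,.05))
print('beaker depth',dep(T,*t(534,468)))
```

```text
head (array([0.6651, 0.0563, 0.2209]), np.float64(0.0017728592874076176)) [0.6643 0.0556 0.222 ]
foot [[ 0.6946  0.1193  0.01  ]
 [ 0.7294  0.0255  0.01  ]
 [ 0.6353 -0.0087  0.01  ]
 [ 0.5999  0.0877  0.01  ]] [0.6648 0.0559 0.01  ]
spoutdir [-0.9444 -0.3288] [ 0.3463 -0.9381] -160.8028420451367 -159.7378428930278 nozzle pred [0.5751 0.0247]
noz (array([0.5746, 0.0254, 0.1282]), np.float64(0.0023016437647761377)) [0.5809 0.0221 0.125 ] [0.5742 0.0245 0.125 ] elbow [0.5751 0.0262 0.215 ]
beaker rim [ 0.5214 -0.114   0.058 ] [ 0.5189 -0.1105  0.058 ] (array([ 0.5217, -0.114 ,  0.0557]), np.float64(0.0007766698262416866))
beaker base [ 0.5222 -0.1184  0.    ] [ 0.525  -0.1195  0.    ] (array([ 0.5226, -0.1177,  0.0018]), np.float64(0.001080937499663261))
flask base [ 0.6474 -0.1029  0.035 ] [ 0.6372 -0.0915  0.035 ]
flask stopper (array([ 0.6472, -0.1021,  0.2059]), np.float64(0.0005427658661121144))
[ 0.4013 -0.1605  0.05  ]
[ 0.531  -0.2389  0.05  ]
[ 0.6075 -0.2589  0.05  ]
beaker depth [ 0.5227 -0.1195  0.0176]
```

Measured positions agree with the given sizes:
- **Head:** (0.665, 0.056, 0.221).
- **Nozzle:** (0.575, 0.025, 0.128).
- **Beaker:** (0.522, -0.116), with its rim at 0.056 and base at 0.002.
- **Dispenser +x yaw:** about 19.7°.

The moves only turn the tool about its z axis, so a tilted grasp isn't possible. I'll set the beaker down in front of the nozzle and then slide it under with the back of a finger. First I'll move above it.

Request:
{"op": "servo_tool", "data": {"motion": [[[4,-2.4,1,-8,-1],[8.3,-4.7,2.5,-16.5,-1],[12.5,-7.1,4,-25,-1],[16.6,-9.5,5,-33,-1],[20.7,-11.9,6,-41.5,-1]]]}}

```text
time_s: 0.6
eef_pos: [0.3896, -0.3132, 0.1954]
eef_rot: [-0.0, 0.827, 0.562, 0.0]
wrist_force: [1.4, -1.2, -0.7]
opening: 0.996
grasp_force: 0.0
```

```bash
cat >> h.py <<'E'
def to(x,y,z,yaw_y):
    """shift (tool axes, cm) and twist (deg) to bring TCP to x,y,z with tool y at yaw_y"""
    from scipy.spatial.transform import Rotation as Q
    o=ctrl.get_obs(); w=o['eef_rot']; R=Q.from_quat([w[1],w[2],w[3],w[0]]).as_matrix()
    d=R.T@(np.array([x,y,z])-o['eef_pos'])*100; y0=np.degrees(np.arctan2(R[1,1],R[0,1]))
    tw=-((yaw_y-y0+180)%360-180)
    print('t',o['time_s'],'pos',o['eef_pos'].round(4),'yaw',round(y0,2),'F',o['wrist_force'].round(1),'open',round(o['opening'],3),'gf',round(o['grasp_force'],1),'shift',d.round(2),'twist',round(tw,2))
E
python3 -c "
from h import *
to(.522,-.116,.12,19.7)"
```

```text
t 0.6 pos [ 0.3896 -0.3132  0.1954] yaw -21.62 F [ 1.4 -1.2 -0.7] open 0.996 gf 0.0 shift [23.2   5.06  7.55] twist -41.32
```

Request:
{"op": "servo_tool", "data": {"motion": [[[4.6,1,1.5,-8.3,-1],[9.3,2,3,-16.5,-1],[13.9,3,4.5,-24.8,-1],[18.6,4,6,-33,-1],[23.2,5.1,7.5,-41.3,-1]]]}}

```text
time_s: 1.1
eef_pos: [0.5237, -0.1171, 0.1205]
eef_rot: [-0.0, 0.576, 0.818, -0.0]
wrist_force: [0.6, -1.7, 1.0]
opening: 0.996
grasp_force: 0.0
```

```bash
python3 -c "
from h import *
to(.522,-.116,.031,19.7)
c=snap('scene','s1');d=snap('top','t1')
a=cv2.imread('pics/s1.png')[130:290,270:430]; b=cv2.imread('pics/t1.png')[170:290,270:430]
a=cv2.resize(a,(600,600),interpolation=2); cv2.imwrite('pics/s1c.png',a)
"
```

```text
t 1.1 pos [ 0.5237 -0.1171  0.1205] yaw 19.71 F [ 0.6 -1.7  1. ] open 0.996 gf 0.0 shift [ 0.16 -0.12  8.95] twist 0.01
```

View pics/s1c.png

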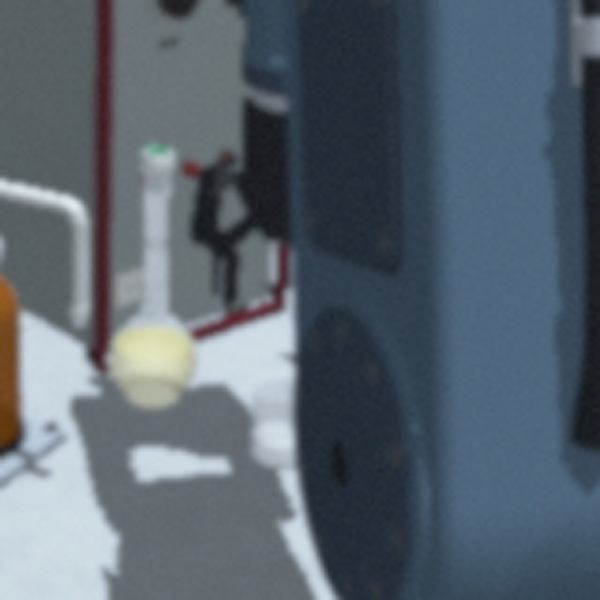

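The crop shows the dispenser-side finger. The fingertip link is at (215-235, 245-300), and a wider knuckle sits above it at (195-220, 165-245). The beaker is at (272,420). I'll work out the finger profile in tool coordinates before planning the push.

Run:
```python
from h import *
from scipy.spatial.transform import Rotation as Q
S=load('s1');o=ctrl.get_obs();w=o['eef_rot'];R=Q.from_quat([w[1],w[2],w[3],w[0]]).as_matrix();p=o['eef_pos']
# invert: crop px -> tool y,z assuming tool x=0 plane
for n,(x,y) in dict(tipL=(213,300),tipR=(237,300),tipmidL=(213,262),tipmidR=(237,262),bend=(213,248),knuckLlow=(194,238),knuckLmid=(192,215),knuckTop=(203,165),bodyBL=(250,230),bodyL=(246,150),jointTop=(245,100)).items():
    c,d=ray(S,270+x/3.75-.4,130+y/3.75-.4); n_=R[:,0]; k=((p-c)@n_)/(d@n_); q=R.T@(c+k*d-p); print(n,(q*1000).round(0), 'above tip-25:',)
```

```text
tipL [ 0. 56.  6.] above tip-25:
tipR [ 0. 37.  1.] above tip-25:
tipmidL [  0.  57. -23.] above tip-25:
tipmidR [ -0.  38. -27.] above tip-25:
bend [  0.  57. -34.] above tip-25:
knuckLlow [  0.  73. -38.] above tip-25:
knuckLmid [ -0.  75. -55.] above tip-25:
knuckTop [  0.  67. -94.] above tip-25:
bodyBL [  0.  29. -53.] above tip-25:
bodyL [   0.   35. -111.] above tip-25:
jointTop [   0.   37. -146.] above tip-25:
```

The fingertip's back is straight for about 44 mm, and the knuckle juts out above that. The plan:
1. Grasp the beaker and carry it round to the nozzle's free left side, away from the flask.
2. Set it down about 65 mm beside the nozzle.
3. Slide it under with the side of the dispenser-side finger.

Request:
{"op": "servo_tool", "data": {"motion": [[[0.1,-0.1,2.5,0,-1],[0.2,-0.1,5,0,-1],[0.2,-0.1,7,0,-1],[0.2,-0.1,8.5,0,-1],[0.2,-0.1,8.9,0,-1]]]}}

```text
time_s: 1.7
eef_pos: [0.5201, -0.1174, 0.0306]
eef_rot: [-0.002, 0.578, 0.816, -0.0]
wrist_force: [0.3, -0.1, 1.4]
opening: 0.998
grasp_force: 0.0
```

Request:
{"op": "servo_tool", "data": {"motion": [[[0,0,0,0,0.1],[0,0,0,0,0.2],[0,0,0,0,1],[0,0,0,0,1],[0,0,0,0,1]]]}}

```text
time_s: 2.2
eef_pos: [0.5224, -0.118, 0.0336]
eef_rot: [0.001, 0.578, 0.816, 0.0]
wrist_force: [-1.3, -0.1, 5.2]
opening: 0.472
grasp_force: 50.5
```

Request:
{"op": "servo_tool", "data": {"motion": [[[0,0,0,0,1],[0,0,0,0,1],[0,0,0,0,1]]]}}

```text
time_s: 2.5
eef_pos: [0.5224, -0.1179, 0.0336]
eef_rot: [0.001, 0.578, 0.816, 0.0]
wrist_force: [-1.4, 0.2, 5.4]
opening: 0.471
grasp_force: 50.5
```

```bash
python3 -c "
from h import *
to(.46,.0,.075,19.7); to(.553,.086,.075,19.7)"
```

```text
t 2.5 pos [ 0.5224 -0.1179  0.0336] yaw 19.38 F [-1.4  0.2  5.4] open 0.471 gf 50.5 shift [13.19 -1.96 -4.17] twist -0.32
t 2.5 pos [ 0.5224 -0.1179  0.0336] yaw 19.38 F [-1.4  0.2  5.4] open 0.471 gf 50.5 shift [18.21  9.66 -4.16] twist -0.32
```

Gripped at a 40 mm opening. Lift and carry.

Request:
{"op": "servo_tool", "data": {"motion": [[[0,0,-1.5,0,1],[0,0,-4,0,1],[2.5,-1.5,-4,0,1],[6,-2.5,-4,0,1],[9.5,-2.5,-4,0,1]]]}}

```text
time_s: 3.0
eef_pos: [0.4653, -0.0358, 0.0732]
eef_rot: [0.0, 0.579, 0.816, 0.0]
wrist_force: [0.2, 0.2, -0.5]
opening: 0.473
grasp_force: 50.9
```

Request:
{"op": "servo_tool", "data": {"motion": [[[3.5,0.5,0,0,1],[5.5,3,0,0,1],[7.5,6.5,0,0,1],[8.6,10,0,0,1],[8.7,12,0,0,1]]]}}

```text
time_s: 3.5
eef_pos: [0.5528, 0.088, 0.0739]
eef_rot: [0.001, 0.577, 0.817, 0.001]
wrist_force: [0.0, -0.2, -0.4]
opening: 0.471
grasp_force: 50.9
```

Request:
{"op": "servo_tool", "data": {"motion": [[[0,0,0,0,1],[0,0,0,0,1]]]}}

```text
time_s: 3.7
eef_pos: [0.5503, 0.0858, 0.0726]
eef_rot: [-0.0, 0.578, 0.816, -0.0]
wrist_force: [-0.3, -0.1, -0.6]
opening: 0.469
grasp_force: 50.9
```

```bash
python3 -c "
from h import *
to(.553,.086,.0345,19.7)
c=snap('scene','s2')
cv2.imwrite('pics/s2c.png',cv2.resize(cv2.imread('pics/s2.png')[150:280,210:370],(800,650)[:2] and (720,585),interpolation=2))"
```

```text
t 3.7 pos [0.5503 0.0858 0.0726] yaw 19.41 F [-0.3 -0.1 -0.6] open 0.469 gf 50.9 shift [-0.07  0.27  3.81] twist -0.29
```

View pics/s2c.png

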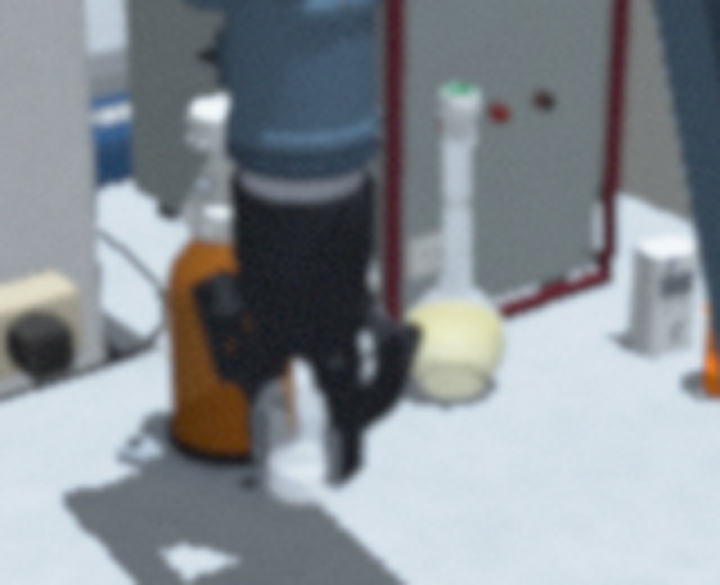

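The beaker is held upright at about (295,440) in the crop, clear of the spout. Lowering it to the bench.

Request:
{"op": "servo_tool", "data": {"motion": [[[0,0.1,1.5,0,1],[0,0.2,3,0,1],[0,0.2,3.5,0,1],[0,0.2,3.7,0,1],[0,0.2,3.8,0,1]]]}}

```text
time_s: 4.25
eef_pos: [0.5522, 0.0862, 0.0338]
eef_rot: [-0.0, 0.578, 0.816, -0.0]
wrist_force: [-0.0, -0.2, -0.4]
opening: 0.472
grasp_force: 50.9
```

Request:
{"op": "servo_tool", "data": {"motion": [[[0,0,0,0,1],[0,0,0,0,1]]]}}

```text
time_s: 4.45
eef_pos: [0.553, 0.0864, 0.0347]
eef_rot: [0.0, 0.578, 0.816, 0.0]
wrist_force: [0.4, 1.1, 0.0]
opening: 0.47
grasp_force: 50.9
```

Request:
{"op": "servo_tool", "data": {"motion": [[[0,0,0.05,0,1],[0,0,0.1,0,1],[0,0,0.1,0,1]]]}}

```text
time_s: 4.75
eef_pos: [0.5529, 0.0864, 0.0336]
eef_rot: [0.0, 0.578, 0.816, 0.0]
wrist_force: [-1.2, 0.2, 2.2]
opening: 0.467
grasp_force: 51.0
```

Request:
{"op": "servo_tool", "data": {"motion": [[[0,0,0.05,0,1],[0,0,0.1,0,1],[0,0,0.1,0,1]]]}}

```text
time_s: 5.05
eef_pos: [0.5529, 0.0864, 0.0335]
eef_rot: [0.0, 0.578, 0.816, 0.0]
wrist_force: [-4.0, 1.0, 10.7]
opening: 0.468
grasp_force: 51.8
```

Request:
{"op": "servo_tool", "data": {"motion": [[[0,0,-0.1,0,0],[0,0,-0.1,0,-0.2],[0,0,-0.1,0,-0.4],[0,0,-0.1,0,-0.4],[0,0,-0.1,0,-0.4]]]}}

```text
time_s: 5.55
eef_pos: [0.5525, 0.0864, 0.0331]
eef_rot: [-0.0, 0.578, 0.816, -0.0]
wrist_force: [-0.3, 0.4, 0.3]
opening: 0.698
grasp_force: 0.0
```

Request:
{"op": "servo_tool", "data": {"motion": [[[0,0,-0.5,0,-0.4],[0,0,-1.5,0,-0.4],[0,0,-3,0,-0.4],[0,0,-5,0,-0.4],[0,0,-7,0,-0.4]]]}}

```text
time_s: 6.05
eef_pos: [0.5529, 0.0864, 0.1053]
eef_rot: [0.0, 0.578, 0.816, 0.0]
wrist_force: [0.5, 0.7, 0.8]
opening: 0.697
grasp_force: 0.0
```

Request:
{"op": "servo_tool", "data": {"motion": [[[2,-1.5,0,0,-1],[5,-5,0,0,-1],[6,-8,-1,0,-1],[6,-11,-2,0,-1],[6,-13,-3,0,-1]]]}}

```text
time_s: 6.55
eef_pos: [0.4083, 0.1, 0.1344]
eef_rot: [0.0, 0.578, 0.816, 0.0]
wrist_force: [-0.9, -0.4, 0.8]
opening: 1.003
grasp_force: 0.0
```

```bash
python3 -c "
from h import *
to(.553,.086,.0345,19.7)
c=snap('scene','s3');d=snap('top','t3')
a=cv2.resize(cv2.imread('pics/s3.png')[180:270,230:350],(480,360),interpolation=2);b=cv2.resize(cv2.imread('pics/t3.png')[140:260,220:320],(300,360),interpolation=2)
cv2.imwrite('pics/c3.png',np.hstack([a,b]))"
```

```text
t 6.55 pos [0.4083 0.1    0.1344] yaw 19.44 F [-0.9 -0.4  0.8] open 1.003 gf 0.0 shift [-6.13 13.18 10.  ] twist -0.26
```

View pics/c3.png

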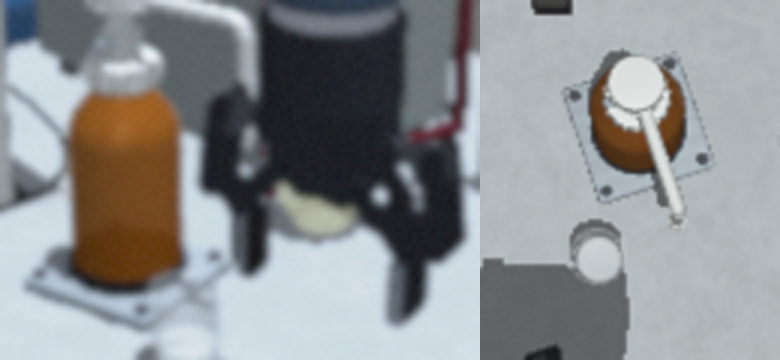

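The beaker stands upright at panel (599,258) in the top view and (187,330) in the scene view, beside the nozzle at (677,222). I'll measure both.

Run:
```python
from h import *
T,S=load('t3'),load('s3')
b=atz(T,220+119/3-.33,140+258/3-.33,.003); n=atz(T,220+197/3-.33,140+224/3-.33,.125); print(b,n)
N=np.array([.575,.025]); a=np.radians(19.7); X=np.array([np.cos(a),np.sin(a)]);L=np.array([-X[1],X[0]])
d=b[:2]-N; print('beaker rel nozzle xd,L',d@X,d@L)
b2=np.array([.553,.0864])-N; print(b2@X,b2@L)
for nm,f in (('pre',.045),('nozzle',0)): print(nm)
```

```text
[0.55265416 0.08792813 0.003     ] [0.57248126 0.02414843 0.125     ]
beaker rel nozzle xd,L 0.00017482073243816135 0.06677765659855077
-1.4703118687505595e-05 0.06522238713676691
pre
nozzle
```

Request:
{"op": "servo_tool", "data": {"motion": [[[-0.8,4,1,0,-1],[-1.8,8.4,2,0,-1],[-1.8,8.4,5,0,-1],[-1.8,8.4,8,0,-1],[-1.8,8.4,10,0,-1]]]}}

```text
time_s: 7.15
eef_pos: [0.4959, 0.1109, 0.0316]
eef_rot: [-0.0, 0.578, 0.816, -0.0]
wrist_force: [-0.5, -0.1, -0.6]
opening: 0.996
grasp_force: 0.0
```

Request:
{"op": "servo_tool", "data": {"motion": [[[0,0,0.2,0,-1],[0,0,0.4,0,-1]]]}}

```text
time_s: 7.35
eef_pos: [0.4962, 0.1108, 0.0295]
eef_rot: [0.0, 0.578, 0.816, 0.0]
wrist_force: [-0.1, 0.4, 0.2]
opening: 1.0
grasp_force: 0.0
```

```bash
python3 -c "
from h import *
to(.4934,.1105,.030,19.4)"
```

```text
t 7.35 pos [0.4962 0.1108 0.0295] yaw 19.37 F [-0.1  0.4  0.2] open 1.0 gf 0.0 shift [ 0.06 -0.27 -0.05] twist -0.03
```

Trial push of about 7 mm, then a check that the beaker slides and doesn't tip.

Request:
{"op": "servo_tool", "data": {"motion": [[[-0.4,-0.2,0,0,-1],[-0.7,-0.2,0,0,-1],[-0.9,-0.2,0,0,-1],[-1.2,-0.2,0,0,-1],[-1.5,-0.2,0,0,-1]]]}}

```text
time_s: 7.85
eef_pos: [0.5004, 0.0962, 0.0315]
eef_rot: [0.002, 0.578, 0.816, 0.002]
wrist_force: [-0.6, 4.8, 5.3]
opening: 0.997
grasp_force: 0.6
```

```bash
python3 -c "
from h import *
to(.4934,.1105,.030,19.4)
c=snap('scene','s4');d=snap('top','t4')
a=cv2.resize(cv2.imread('pics/s4.png')[190:280,230:350],(480,360),interpolation=2);b=cv2.resize(cv2.imread('pics/t4.png')[140:260,220:320],(300,360),interpolation=2)
cv2.imwrite('pics/c4.png',np.hstack([a,b]))"
```

```text
t 7.85 pos [0.5004 0.0962 0.0315] yaw 19.38 F [-0.6  4.8  5.3] open 0.997 gf 0.6 shift [ 1.59 -0.19  0.15] twist -0.02
```

View pics/c4.png

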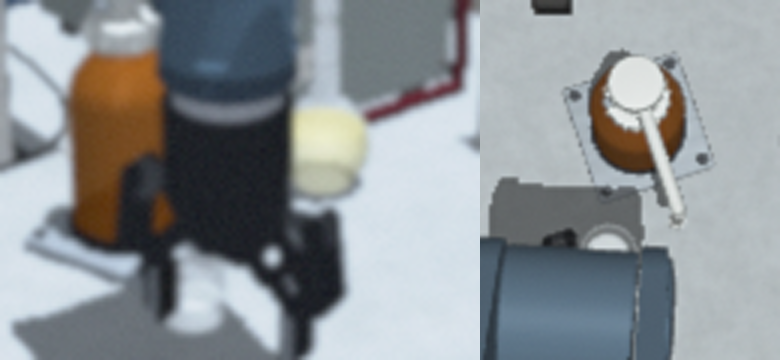

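The beaker is still upright at about (195,290) in the crop, but there is a 5 N upward force on the tool, so the finger is leaning on the rim. I'll back off, rise slightly and re-read the force.

Request:
{"op": "servo_tool", "data": {"motion": [[[0.4,0,0,0,-1],[0.8,0,0,0,-1],[0.8,0,-0.4,0,-1],[0.8,0,-0.8,0,-1],[0.8,0,-0.8,0,-1]]]}}

```text
time_s: 8.45
eef_pos: [0.4962, 0.1035, 0.038]
eef_rot: [0.001, 0.578, 0.816, 0.0]
wrist_force: [-0.5, -0.1, -0.2]
opening: 0.996
grasp_force: 0.0
```

```bash
python3 -c "
from h import *
to(.4934,.1105,.030,19.4)
c=snap('scene','s5');d=snap('top','t5')
a=cv2.resize(cv2.imread('pics/s5.png')[225:285,240:320],(800,600),interpolation=2)
cv2.imwrite('pics/c5.png',a)"
```

```text
t 8.45 pos [0.4962 0.1035 0.038 ] yaw 19.38 F [-0.5 -0.1 -0.2] open 0.996 gf 0.0 shift [ 0.76 -0.04  0.8 ] twist -0.02
```

View pics/c5.png

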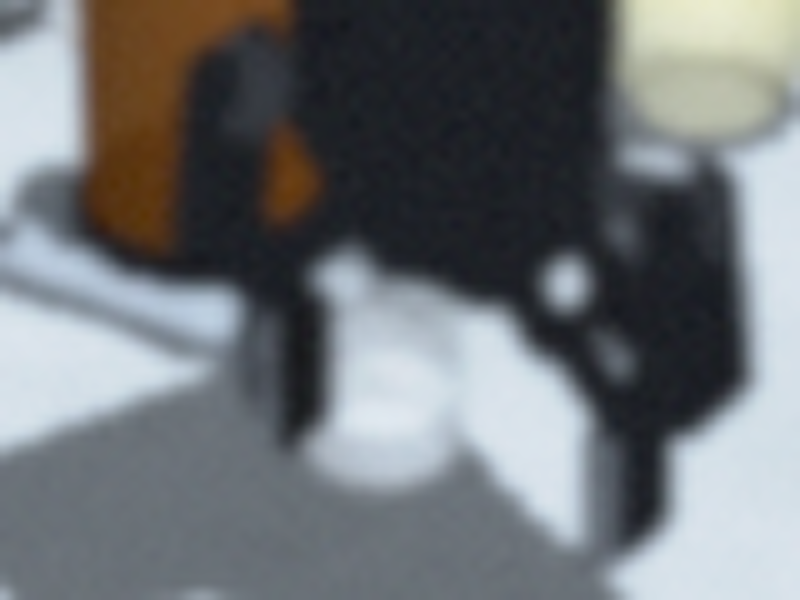

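The beaker still stands upright at about (385,390), and the force is back to zero. The link above the finger had been sitting on the rim, so I'll push from slightly higher.

Request:
{"op": "servo_tool", "data": {"motion": [[[0,0,-0.8,0,-1],[-0.4,0,-0.8,0,-1],[-0.8,0,-0.8,0,-1],[-1.0,0,-0.8,0,-1],[-1.2,0,-0.8,0,-1]]]}}

```text
time_s: 9.05
eef_pos: [0.4997, 0.0918, 0.0452]
eef_rot: [-0.0, 0.578, 0.816, -0.0]
wrist_force: [0.3, 0.6, 1.1]
opening: 1.002
grasp_force: 0.3
```

Run:
```python
from h import *
to(.4934,.1105,.030,19.4)
T,S=load('t5'),load('s5')
print('beaker base before', atz(S,240+38-.45,225+45-.45,0.0), 'rim', atz(S,240+39-.45,225+29.5-.45,.058))
snap('scene','s6')
# image motion of beaker between s5 and s6
a=cv2.cvtColor(S['pixels'],7)[255:278,268:292]; b=cv2.cvtColor(load('s6')['pixels'],7)
r=cv2.matchTemplate(b[245:290,255:310],a,cv2.TM_CCOEFF_NORMED); _,m,_,l=cv2.minMaxLoc(r); print(m,l,'zero=(13,10)')
```

```text
t 9.05 pos [0.4997 0.0918 0.0452] yaw 19.35 F [0.3 0.6 1.1] open 1.002 gf 0.3 shift [1.97 0.02 1.52] twist -0.05
beaker base before [0.55859805 0.08128237 0.        ] rim [0.53938242 0.09136567 0.058     ]
0.9061524271965027 (16, 7) zero=(13,10)
```

The forces are small now and the beaker is sliding, so I'll keep pushing slowly.

Request:
{"op": "servo_tool", "data": {"motion": [[[-0.3,0,0,0,-1],[-0.6,0,0,0,-1],[-0.9,0,0,0,-1],[-1.2,0,0,0,-1],[-1.5,0,0,0,-1]]]}}

```text
time_s: 9.6
eef_pos: [0.5048, 0.0778, 0.0453]
eef_rot: [-0.0, 0.578, 0.816, 0.0]
wrist_force: [-0.4, -0.6, 0.3]
opening: 1.0
grasp_force: 0.2
```

Run:
```python
from h import *
to(.4934,.1105,.030,19.4)
snap('scene','s7');snap('top','t7')
S=load('s6')
b=cv2.cvtColor(load('s7')['pixels'],7); a=cv2.cvtColor(S['pixels'],7)
a=a[252:275,271:295]
r=cv2.matchTemplate(b[235:290,255:320],a,cv2.TM_CCOEFF_NORMED); _,m,_,l=cv2.minMaxLoc(r); u,v=l[0]+255,l[1]+235; print(m,u-271,v-252)
print(atz(S,277.5,269.5,0),'->',atz(S,280.5,266.5,0),'->',atz(S,280.5+u-271,266.5+v-252,0))
```

```text
t 9.6 pos [0.5048 0.0778 0.0453] yaw 19.37 F [-0.4 -0.6  0.3] open 1.0 gf 0.2 shift [3.47 0.01 1.53] twist -0.03
0.9885908961296082 3 -3
[0.55886523 0.08124557 0.        ] -> [0.56579264 0.06671484 0.        ] -> [0.57288244 0.05183554 0.        ]
```

Request:
{"op": "servo_tool", "data": {"motion": [[[-0.3,0,0,0,-1],[-0.7,0,0,0,-1],[-1.1,0,0,0,-1],[-1.5,0,0,0,-1],[-1.9,0,0,0,-1]]]}}

```text
time_s: 10.2
eef_pos: [0.5111, 0.0597, 0.0453]
eef_rot: [0.0, 0.578, 0.816, 0.0]
wrist_force: [-0.1, 1.0, 0.1]
opening: 1.003
grasp_force: 0.2
```

```bash
python3 -c "
from h import *
to(.4934,.1105,.030,19.4)
c=snap('scene','s8');d=snap('top','t8')
a=cv2.resize(cv2.imread('pics/s8.png')[200:275,250:310],(480,600),interpolation=2);b=cv2.resize(cv2.imread('pics/t8.png')[185:260,255:295],(320,600),interpolation=2)
cv2.imwrite('pics/c8.png',np.hstack([a,b]))"
```

```text
t 10.2 pos [0.5111 0.0597 0.0453] yaw 19.37 F [-0.1  1.   0.1] open 1.003 gf 0.2 shift [5.38 0.01 1.53] twist -0.03
```

View pics/c8.png

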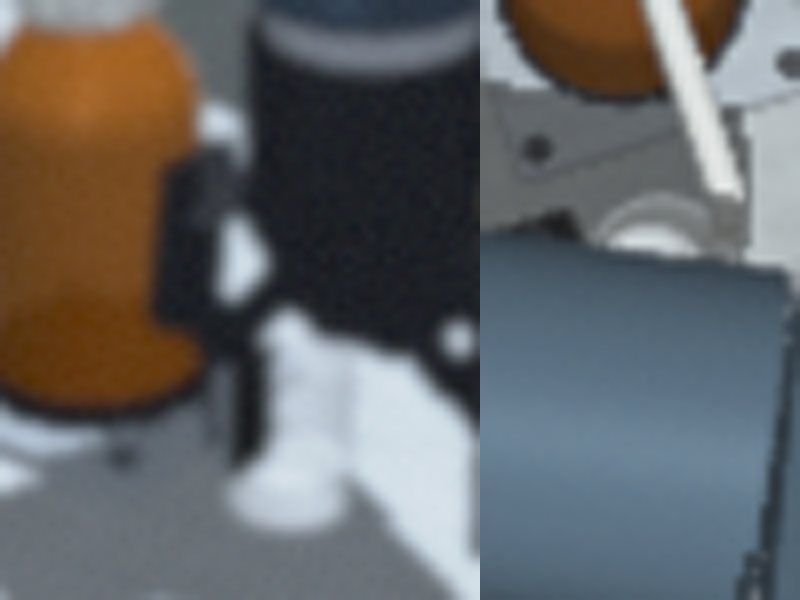

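The scene panel shows the beaker upright with its base ellipse at (288,492) and the finger beside it. The top panel shows the rim arc with its apex at (656,190), left of the spout end at (728,195).

Run:
```python
from h import *
T,S=load('t8'),load('s8')
N=np.array([.575,.025]); a=np.radians(19.4); X=np.array([np.cos(a),np.sin(a)]);L=np.array([-X[1],X[0]])
for p in (atz(S,285.6,261,0),atz(T,276.7,217.8,.058)):
    d=p[:2]-N; print(p, 'xd',d@X,'L',d@L)
o=ctrl.get_obs(); d=o['eef_pos'][:2]-N; print('axis',d@X,d@L)
```

```text
[0.57955432 0.03999704 0.        ] xd 0.009277173620272094 L 0.012632774496266394
[0.56924225 0.04387103 0.058     ] xd 0.0008373852485682176 L 0.019712087508017027
axis -0.04865873150854961 0.05366884268603779
```

The top view and the tool geometry agree: 19-20 mm remain and the lateral error is 1-4 mm. Finishing the push.

Request:
{"op": "servo_tool", "data": {"motion": [[[-0.4,0,0,0,-1],[-0.8,0,0,0,-1],[-1.2,0,0,0,-1],[-1.6,0,0,0,-1],[-1.9,0,0,0,-1]]]}}

```text
time_s: 10.8
eef_pos: [0.5175, 0.0418, 0.0453]
eef_rot: [0.0, 0.578, 0.816, 0.0]
wrist_force: [1.0, 0.2, -0.1]
opening: 0.999
grasp_force: 0.2
```

Request:
{"op": "servo_tool", "data": {"motion": [[[0,0,0,0,-1],[0.3,0,0,0,-1],[1.5,0,0,0,-1],[4,-1,0,0,-1],[7,-4,0,0,-1]]]}}

```text
time_s: 11.3
eef_pos: [0.458, 0.0959, 0.046]
eef_rot: [0.001, 0.578, 0.816, 0.001]
wrist_force: [-1.1, -0.1, 0.0]
opening: 0.999
grasp_force: 0.0
```

Request:
{"op": "servo_tool", "data": {"motion": [[[1,-4,-2,0,-1],[2,-8,-6,0,-1],[2,-10,-10,0,-1],[2,-10,-15,0,0],[2,-10,-19,0,1]]]}}

```text
time_s: 11.8
eef_pos: [0.3541, 0.0814, 0.2375]
eef_rot: [0.001, 0.578, 0.816, 0.001]
wrist_force: [0.5, -0.2, 0.2]
opening: 0.691
grasp_force: 0.0
```

Run:
```python
from h import *
to(.665,.056,.26,19.4)
T=snap('top','t9');S=snap('scene','s9')
g=cv2.cvtColor(T['pixels'],7)
# rim/bottom disc: brightness map around nozzle
print(g[200:232,270:300])
```

```text
t 11.8 pos [0.3541 0.0814 0.2375] yaw 19.41 F [ 0.5 -0.2  0.2] open 0.691 gf 0.0 shift [-12.72  28.48  -2.19] twist 0.01
[[178 179 180 181 181 180 180 162 103  95 126 195 218 218 193 161 173 178
  181 181 182 182 181 181 180 179 178 179 178 180]
 [179 180 180 180 179 182 177 157  96  84 113 183 213 222 204 176 176 180
  181 180 181 181 182 182 180 179 179 177 178 179]
 [180 179 181 175 166 160 146 118  89  91 102 147 203 219 211 182 149 177
  181 179 179 180 180 181 180 178 177 179 178 180]
 [176 167 159 143 142 143 170 161 109  93  94 125 192 217 219 195 162 179
  181 179 178 177 179 180 177 177 178 179 180 180]
 [150 143 142 168 171 172 180 179 157 102  95 116 181 212 223 205 178 177
  180 178 177 177 178 180 180 179 177 179 181 181]
 [172 174 172 178 179 178 174 167 119  95  93 102 147 202 219 209 182 149
  175 178 175 175 176 179 180 179 179 180 181 181]
 [180 180 179 179 176 166 122 113  96  93  94  96 123 194 219 218 194 162
  178 179 178 177 179 181 182 181 180 180 180 179]
 [177 179 179 170 121 112  97  94  97  97 100 107 125 181 212 218 203 176
  179 179 179 180 180 181 182 
[... 2321 characters left out ...]
167 176 174 175 177 180
  181 181 182 182 181 182 181 179 178 179 179 178]
 [183 184 183 183 182 182 182 182 180 182 181 178 177 178 177 177 177 179
  180 182 182 183 183 182 180 178 177 177 178 178]
 [184 184 182 182 182 181 181 181 180 181 181 180 179 178 177 176 177 179
  180 180 181 181 183 182 179 178 178 178 178 178]
 [183 185 184 183 183 181 179 180 180 180 181 182 181 179 179 178 179 179
  180 180 181 181 181 182 179 177 177 177 177 177]
 [183 185 184 184 183 182 179 181 179 180 180 182 181 180 180 178 179 181
  179 180 182 183 182 183 181 179 178 177 177 176]
 [183 183 184 183 183 183 183 184 182 179 180 181 181 181 180 180 178 177
  178 181 183 182 182 183 181 181 179 179 178 177]]
```

Run:
```python
from h import *
T=load('t9'); N=np.array([.575,.025]); a=np.radians(19.4); X=np.array([np.cos(a),np.sin(a)]);L=np.array([-X[1],X[0]])
for p in (atz(T,282.1,217.6,.003),atz(T,282.4,217,.058),atz(T,285.2,213.6,.125)):
    d=p[:2]-N; print(p.round(4),'xd',(d@X).round(4),'L',(d@L).round(4))
```

```text
[0.574 0.03  0.003] xd 0.0007 L 0.0051
[0.5714 0.03   0.058 ] xd -0.0018 L 0.0059
[0.5742 0.0245 0.125 ] xd -0.0009 L -0.0002
```

The beaker is about 5 mm short of centre along the push line: inside the mouth margin, but I'd rather centre it. I'll retrace the path and push about 4 mm more.

Request:
{"op": "servo_tool", "data": {"motion": [[[0,0,4,0,-1],[0,0,9,0,-1],[0,2,13,0,-1],[-1,6,17,0,-1],[-2,10,19,0,-1]]]}}

```text
time_s: 12.4
eef_pos: [0.4512, 0.0959, 0.043]
eef_rot: [-0.002, 0.578, 0.816, -0.001]
wrist_force: [0.6, 0.3, 1.0]
opening: 0.998
grasp_force: 0.0
```

Request:
{"op": "servo_tool", "data": {"motion": [[[-1,2,0,0,-1],[-3,3.5,0,0,-1],[-5,4,0,0,-1],[-6,4,0,0,-1],[-6.5,4,0,0,-1]]]}}

```text
time_s: 12.9
eef_pos: [0.5123, 0.0466, 0.046]
eef_rot: [-0.001, 0.578, 0.816, -0.0]
wrist_force: [-0.4, 0.3, 0.8]
opening: 1.004
grasp_force: 0.0
```

Request:
{"op": "servo_tool", "data": {"motion": [[[-0.2,0,0,0,-1],[-0.4,0,0,0,-1],[-0.6,0,0,0,-1],[-0.8,0,0,0,-1],[-0.95,0,0,0,-1]]]}}

```text
time_s: 13.4
eef_pos: [0.5162, 0.0378, 0.0468]
eef_rot: [0.0, 0.578, 0.816, 0.0]
wrist_force: [-0.1, -0.0, -0.4]
opening: 1.002
grasp_force: 0.3
```

Request:
{"op": "servo_tool", "data": {"motion": [[[0,0,0,0,-1],[0.3,0,0,0,-1],[1.5,0,0,0,-1],[4,-1,0,0,-1],[7,-4,0,0,-1]]]}}

```text
time_s: 13.9
eef_pos: [0.4569, 0.0912, 0.0474]
eef_rot: [0.001, 0.578, 0.816, 0.001]
wrist_force: [0.4, 1.1, 0.6]
opening: 0.998
grasp_force: 0.0
```

Request:
{"op": "servo_tool", "data": {"motion": [[[1,-4,-2,0,-1],[2,-8,-6,0,-1],[2,-10,-11,0,-1],[2,-10,-16,0,0],[2,-10,-21,0,1]]]}}

```text
time_s: 14.4
eef_pos: [0.3525, 0.0769, 0.2483]
eef_rot: [-0.0, 0.578, 0.816, 0.0]
wrist_force: [1.8, -0.4, 0.1]
opening: 0.693
grasp_force: 0.0
```

Run:
```python
from h import *
a=np.radians(19.4); X=np.array([np.cos(a),np.sin(a)]);p=np.array([.665,.056])
to(.665,.056,.285,19.4)
T=snap('top','t10')
g=cv2.cvtColor(T['pixels'],7)
print(g[209:228:1,272:294])
```

```text
t 14.4 pos [0.3525 0.0769 0.2483] yaw 19.39 F [ 1.8 -0.4  0.1] open 0.693 gf 0.0 shift [-12.34  28.79  -3.68] twist -0.01
[[181 170 102  94 103 122 133 127 125 117 115 133 193 217 218 187 123 127
  177 180 180 179]
 [182 168 104 101 122 137 142 143 138 134 133 141 175 203 204 171 127 135
  180 181 179 177]
 [173 120  99 115 133 138 137 148 174 184 183 162 147 166 172 165 141 131
  177 184 178 176]
 [172 105 102 126 125 136 160 186 199 204 195 145 123 160 166 169 146 145
  165 183 177 174]
 [171 107 119 132 127 159 189 202 205 207 202 170 117 123 125 150 184 141
  150 171 180 175]
 [170 124 177 162 139 186 202 202 203 204 197 164 137 125 133 176 193 168
  150 160 175 175]
 [171 131 178 162 163 196 200 201 200 201 194 165 178 185 172 203 200 185
  157 157 180 176]
 [181 167 142 135 185 200 201 199 200 200 199 194 195 183 181 200 198 189
  175 156 181 176]
 [182 174 130 132 192 199 199 200 200 199 199 200 199 195 195 198 196 195
  188 158 181 177]
 [180 172 128 131 190 198 198 198 198 198 197 198 198 198 198 196 196 196
  190 160 185 178]
 [181 180 172 143 187 197 198 198 198 198 198 198 197 197 195 196 196 193
  179 164 185 180]
 [180 181 181 168 169 194 197 197 197 197 197 197 197 196 195 195 193 185
  161 172 184 180]
 [180 181 182 182 165 184 196 198 197 197 197 196 196 196 195 194 192 175
  152 180 180 180]
 [181 180 180 178 166 165 187 195 195 196 195 196 194 194 194 193 181 164
  173 180 180 179]
 [179 181 182 182 177 162 164 188 192 194 195 195 194 195 190 179 154 172
  183 180 178 178]
 [182 181 182 183 184 175 159 166 176 187 191 190 188 181 167 172 164 178
  180 179 178 178]
 [184 183 182 183 182 181 177 177 166 161 165 170 172 165 173 186 179 180
  180 180 180 179]
 [184 184 184 182 182 180 182 183 178 173 172 172 172 174 178 181 181 182
  182 182 181 182]
 [182 183 183 182 181 181 181 182 182 179 178 177 177 177 177 179 179 181
  181 183 183 182]]
```

The beaker is now within about 3 mm of the nozzle axis. Next I'll shut the gripper and go above the pump head.

Request:
{"op": "servo_tool", "data": {"motion": [[[-1,2,-3,0,1],[-3,6,-5,0,1],[-5,11,-5,0,1],[-7,16,-5,0,1],[-9,21,-5,0,1]]]}}

```text
time_s: 14.95
eef_pos: [0.5724, 0.0623, 0.2966]
eef_rot: [0.0, 0.578, 0.816, 0.0]
wrist_force: [0.7, 0.1, 0.5]
opening: -0.002
grasp_force: 0.0
```

Request:
{"op": "servo_tool", "data": {"motion": [[[-1.5,3.5,0,0,1],[-3,6.5,0,0,1],[-3.3,7.8,0,0,1],[-3.3,7.8,0,0,1],[-3.3,7.8,0,0,1]]]}}

```text
time_s: 15.45
eef_pos: [0.6546, 0.0569, 0.296]
eef_rot: [-0.001, 0.578, 0.816, -0.0]
wrist_force: [-0.4, -0.4, -0.3]
opening: 0.004
grasp_force: 0.0
```

```bash
python3 -c "
from h import *
to(.665,.056,.247,19.4)"
```

```text
t 15.45 pos [0.6546 0.0569 0.296 ] yaw 19.41 F [-0.4 -0.4 -0.3] open 0.004 gf 0.0 shift [-0.44  0.96  4.9 ] twist 0.01
```

Request:
{"op": "servo_tool", "data": {"motion": [[[-0.3,0.7,0,0,1],[-0.4,0.9,1.5,0,1],[-0.4,0.9,3,0,1],[-0.4,0.9,4,0,1],[-0.4,0.9,4.5,0,1]]]}}

```text
time_s: 15.95
eef_pos: [0.6639, 0.0554, 0.2492]
eef_rot: [-0.002, 0.578, 0.816, -0.001]
wrist_force: [0.6, -0.6, 0.5]
opening: 0.001
grasp_force: 0.0
```

Request:
{"op": "servo_tool", "data": {"motion": [[[0,0,0,0,1],[0,0,0.2,0,1],[0,0,0.4,0,1],[0,0,0.6,0,1],[0,0,0.6,0,1]]]}}

```text
time_s: 16.45
eef_pos: [0.6655, 0.0553, 0.2466]
eef_rot: [0.001, 0.578, 0.816, 0.0]
wrist_force: [-0.3, -0.2, 2.7]
opening: 0.001
grasp_force: 1.6
```

```bash
python3 -c "
from h import *
to(.665,.056,.247,19.4)"
```

```text
t 16.45 pos [0.6655 0.0553 0.2466] yaw 19.37 F [-0.3 -0.2  2.7] open 0.001 gf 1.6 shift [ 0.08 -0.03 -0.04] twist -0.03
```

Contact. Press down in small steps.

Request:
{"op": "servo_tool", "data": {"motion": [[[0,0,0.1,0,1],[0,0,0.2,0,1],[0,0,0.3,0,1],[0,0,0.4,0,1],[0,0,0.5,0,1]]]}}

```text
time_s: 16.95
eef_pos: [0.6655, 0.0553, 0.2411]
eef_rot: [0.0, 0.578, 0.816, 0.0]
wrist_force: [1.3, -0.1, 5.2]
opening: -0.004
grasp_force: 2.1
```

Request:
{"op": "servo_tool", "data": {"motion": [[[0,0,0.05,0,1],[0,0,0.1,0,1],[0,0,0.1,0,1]]]}}

```text
time_s: 17.25
eef_pos: [0.6655, 0.0553, 0.24]
eef_rot: [0.0, 0.578, 0.816, 0.0]
wrist_force: [2.3, -0.0, 4.3]
opening: -0.002
grasp_force: 2.1
```

Request:
{"op": "servo_tool", "data": {"motion": [[[0,0,0.05,0,1],[0,0,0.1,0,1],[0,0,0.1,0,1]]]}}

```text
time_s: 17.55
eef_pos: [0.6654, 0.0553, 0.239]
eef_rot: [0.0, 0.578, 0.816, 0.0]
wrist_force: [3.2, 0.3, 4.5]
opening: -0.008
grasp_force: 2.2
```

Request:
{"op": "servo_tool", "data": {"motion": [[[0,0,0.05,0,1],[0,0,0.1,0,1],[0,0,0.1,0,1]]]}}

```text
time_s: 17.85
eef_pos: [0.6653, 0.0553, 0.2379]
eef_rot: [0.0, 0.578, 0.816, 0.0]
wrist_force: [3.2, -0.9, 4.2]
opening: -0.002
grasp_force: 2.3
```

Request:
{"op": "servo_tool", "data": {"motion": [[[0,0,0.05,0,1],[0,0,0.1,0,1],[0,0,0.12,0,1]]]}}

```text
time_s: 18.15
eef_pos: [0.6652, 0.0553, 0.2366]
eef_rot: [0.0, 0.578, 0.816, 0.0]
wrist_force: [3.6, -0.8, 4.0]
opening: -0.001
grasp_force: 2.4
```

Request:
{"op": "servo_tool", "data": {"motion": [[[0,0,0.05,0,1],[0,0,0.1,0,1],[0,0,0.12,0,1]]]}}

```text
time_s: 18.45
eef_pos: [0.6652, 0.0553, 0.2354]
eef_rot: [0.0, 0.578, 0.816, 0.0]
wrist_force: [3.9, -0.9, 5.6]
opening: 0.003
grasp_force: 2.5
```

Request:
{"op": "servo_tool", "data": {"motion": [[[0,0,0.05,0,1],[0,0,0.1,0,1],[0,0,0.12,0,1]]]}}

```text
time_s: 18.75
eef_pos: [0.6652, 0.0553, 0.2343]
eef_rot: [0.0, 0.578, 0.816, 0.0]
wrist_force: [3.7, 0.5, 5.8]
opening: 0.003
grasp_force: 2.5
```

Request:
{"op": "servo_tool", "data": {"motion": [[[0,0,0.05,0,1],[0,0,0.1,0,1],[0,0,0.12,0,1]]]}}

```text
time_s: 19.05
eef_pos: [0.6652, 0.0554, 0.2331]
eef_rot: [0.0, 0.578, 0.816, 0.0]
wrist_force: [3.7, -0.1, 4.5]
opening: -0.003
grasp_force: 2.6
```

Request:
{"op": "servo_tool", "data": {"motion": [[[0,0,0.05,0,1],[0,0,0.1,0,1],[0,0,0.12,0,1]]]}}

```text
time_s: 19.35
eef_pos: [0.6652, 0.0554, 0.232]
eef_rot: [0.0, 0.578, 0.816, 0.0]
wrist_force: [3.0, -0.1, 5.6]
opening: -0.0
grasp_force: 2.7
```

Request:
{"op": "servo_tool", "data": {"motion": [[[0,0,0.05,0,1],[0,0,0.1,0,1],[0,0,0.12,0,1]]]}}

```text
time_s: 19.65
eef_pos: [0.6652, 0.0553, 0.2315]
eef_rot: [0.0, 0.578, 0.816, 0.0]
wrist_force: [1.6, -0.4, 9.8]
opening: -0.006
grasp_force: 4.6
```

That's the stop, at about 15 mm. Adding about 1 mm for 16 N.

Request:
{"op": "servo_tool", "data": {"motion": [[[0,0,0.04,0,1],[0,0,0.08,0,1],[0,0,0.1,0,1]]]}}

```text
time_s: 19.95
eef_pos: [0.6653, 0.0554, 0.2315]
eef_rot: [0.0, 0.578, 0.816, 0.0]
wrist_force: [0.1, 1.0, 13.9]
opening: 0.004
grasp_force: 6.8
```

Request:
{"op": "servo_tool", "data": {"motion": [[[0,0,0.05,0,1],[0,0,0.05,0,1],[0,0,0.05,0,1],[0,0,0.05,0,1],[0,0,0.05,0,1]]]}}

```text
time_s: 20.45
eef_pos: [0.6653, 0.0554, 0.2314]
eef_rot: [0.001, 0.578, 0.816, 0.0]
wrist_force: [-1.2, 0.6, 14.8]
opening: 0.001
grasp_force: 7.4
```

Request:
{"op": "servo_tool", "data": {"motion": [[[0,0,0,0,1],[0,0,0,0,1]]]}}

```text
time_s: 20.65
eef_pos: [0.6653, 0.0554, 0.2315]
eef_rot: [0.001, 0.578, 0.816, 0.0]
wrist_force: [-1.4, 0.3, 15.0]
opening: -0.0
grasp_force: 7.4
```

Request:
{"op": "servo_tool", "data": {"motion": [[[0,0,0.05,0,1],[0,0,0.05,0,1],[0,0,0.05,0,1],[0,0,0.05,0,1],[0,0,0.05,0,1]]]}}

```text
time_s: 21.15
eef_pos: [0.6653, 0.0554, 0.2314]
eef_rot: [0.001, 0.578, 0.816, 0.0]
wrist_force: [-3.2, -0.9, 16.5]
opening: -0.0
grasp_force: 8.5
```

Request:
{"op": "servo_tool", "data": {"motion": [[[0,0,-0.3,0,1],[0,0,-0.7,0,1],[0,0,-1.2,0,1],[0,0,-1.7,0,1],[0,0,-2.2,0,1]]]}}

```text
time_s: 21.65
eef_pos: [0.6641, 0.0555, 0.2499]
eef_rot: [-0.001, 0.578, 0.816, -0.001]
wrist_force: [-0.3, 0.6, -0.4]
opening: -0.002
grasp_force: 0.0
```

Request:
{"op": "servo_tool", "data": {"motion": [[[0,0,-1,0,1],[0,0,-3,0,1],[0,0,-6,0,1],[0,-3,-7,0,1],[0,-7,-7,0,1]]]}}

```text
time_s: 22.15
eef_pos: [0.5993, 0.0322, 0.3223]
eef_rot: [0.001, 0.578, 0.816, 0.0]
wrist_force: [-0.4, -0.9, 0.3]
opening: -0.0
grasp_force: 0.0
```

Request:
{"op": "servo_tool", "data": {"motion": [[[0,-4,0,0,1],[0,-8,0,0,1],[0,-12,0,0,1],[0,-16,0,0,1],[0,-19,0,0,1]]]}}

```text
time_s: 22.65
eef_pos: [0.4172, -0.0308, 0.3201]
eef_rot: [-0.001, 0.578, 0.816, -0.0]
wrist_force: [1.1, -0.4, 0.5]
opening: 0.001
grasp_force: 0.0
```

Run:
```python
from h import *
to(.45,.08,.3,19.4)
T=snap('top','t11');S=snap('scene','s11')
A,B=load('t10')['pixels'].astype(int),T['pixels'].astype(int)
d=abs(A-B).max(2)>40
print('top diff beaker/nozzle',d[195:230,265:300].sum(),'head',d[155:185,255:290].sum(),'flask',d[170:205,318:355].sum(),'wash/petri',d[160:285,140:190].sum())
A,B=load('s9')['pixels'].astype(int),S['pixels'].astype(int);d=abs(A-B).max(2)>40
print('scene head',d[168:195,245:275].sum(),'flask',d[165:240,298:324].sum(),'beaker',d[230:265,270:300].sum())
A=load('scene0')['pixels'].astype(int);d=abs(A-B).max(2)>40
print('vs start head/spout',d[168:218,245:298].sum(),'flask',d[165:240,298:324].sum(),'wash',d[235:320,150:212].sum())
print(ctrl.get_obs()['wrist_force'])
```

```text
t 22.65 pos [ 0.4172 -0.0308  0.3201] yaw 19.38 F [ 1.1 -0.4  0.5] open 0.001 gf 0.0 shift [9.36 6.78 2.01] twist -0.02
top diff beaker/nozzle 519 head 0 flask 0 wash/petri 0
scene head 0 flask 516 beaker 106
vs start head/spout 0 flask 0 wash 0
[-0.08145227  0.28114209 -0.27984476]
```

The head is back up, and the flask, wash bottle and dish are unchanged. The arm now shades the beaker in the top view, so I'll move it back to where the previous picture was taken and compare again.

Request:
{"op": "servo_tool", "data": {"motion": [[[3,0,0,0,1],[6,-1,1,0,1],[9,-1.5,3,0,1],[12,-2,5,0,0],[12.3,-2.4,7.1,0,1]]]}}

```text
time_s: 23.25
eef_pos: [0.3551, 0.0796, 0.2489]
eef_rot: [-0.001, 0.577, 0.817, 0.0]
wrist_force: [0.3, -1.7, -0.4]
opening: 0.024
grasp_force: 0.0
```

Request:
{"op": "servo_tool", "data": {"motion": [[[0,0,0,0,1],[0,0,0,0,1]]]}}

```text
time_s: 23.45
eef_pos: [0.3566, 0.0773, 0.25]
eef_rot: [-0.0, 0.578, 0.816, -0.0]
wrist_force: [-0.1, 0.4, 0.7]
opening: -0.001
grasp_force: 0.0
```

Run:
```python
from h import *
to(.3525,.0769,.2483,19.4)
T=snap('top','t12');S=snap('scene','s12')
A,B=load('t10')['pixels'].astype(int),T['pixels'].astype(int)
d=abs(A-B).max(2)
print('beaker',(d[200:230,268:296]>40).sum()); print(cv2.cvtColor(T['pixels'],7)[211:226:2,272:294])
```

```text
t 23.45 pos [0.3566 0.0773 0.25  ] yaw 19.4 F [-0.1  0.4  0.7] open -0.001 gf 0.0 shift [ 0.1  -0.4   0.17] twist -0.0
beaker 0
[[174 121  99 115 133 138 139 147 174 185 183 162 147 165 173 164 139 131
  176 185 178 176]
 [171 108 119 132 127 158 191 203 205 205 202 171 117 123 125 152 185 140
  151 171 180 174]
 [171 131 179 162 163 196 201 200 201 202 195 164 179 184 172 202 200 185
  157 156 180 175]
 [181 174 130 131 192 200 199 198 199 200 200 199 199 195 195 197 197 195
  188 156 181 177]
 [179 181 170 143 187 197 198 197 196 198 198 197 198 197 196 195 196 192
  180 164 185 179]
 [179 181 181 181 167 185 195 197 197 196 197 196 196 195 195 195 192 175
  152 181 179 180]
 [180 181 182 182 177 163 165 189 193 194 195 194 194 194 191 179 154 172
  184 180 178 178]
 [182 182 184 182 183 180 178 176 165 162 166 169 171 165 173 185 179 181
  179 180 180 179]]
```

The beaker hasn't moved and the robot is touching nothing. Handing in.

```bash
python3 -c "
from bench import ctrl
print(ctrl.hand_in())"
```

```text
the job is handed in; nothing more can be done
None
```

The job is handed in (no verdict came back): the beaker stands upright and released about 3 mm from the nozzle's axis, the head was held on its stop at 14–16.5 N for about a second and sprang fully back up, and the flask, wash bottle and petri dish show no movement in the pictures.

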